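Put the shopping away by kind in the pantry organisers

ROBOT

A 7-joint arm with a two-finger parallel gripper is mounted at the origin on the work surface. World frame = base frame: x ahead of the robot, y to its left, z up, the work surface at z = 0. Lengths are in m, angles in degrees, forces in N, time in s.
With the tool pointing down it reaches from about 0.425 to 0.875 m from the base axis. Payload 4.7 kg.
Tool frame: the origin (TCP) lies on the centre line of the jaws, within the pads' length; the fingertips stand 14 mm ahead of it and the grasp point (between the pads) lies 5 mm behind it; z points along the fingers, y is the line along which they close (so a half turn about z gives the same grasp; the last joint's range is limited). The gripper opens to 87 mm and grips with 3 to 60 N. Pads are 19 mm wide; open, the fingers measure 117 mm over their backs; the gripper's body (75 mm by 190 mm) begins 51 mm behind the grasp point.
Start: joints at [-73.218, 18.392, -4.016, 83.108, 1.295, 78.541, -3.26], TCP at [0.179, 0.625, 0.237] pointing down, gripper open.
Joint ranges: [-163.93, 163.93], [-17.29, 119.83], [-79.2, 71.16], [3.27, 140.29], [-89.18, 269.18], [5.43, 117.66], [-154.24, 154.24]. Speed limits (degrees/s): [147.25, 147.25, 180, 180, 180, 180, 180].

INTERFACE

Orientations are given as [roll, pitch, yaw] about the fixed x, y, z axes, in that order (R = Rz(yaw) Ry(pitch) Rx(roll)).
In Python, from cell import env gives the robot as it stands.
- The arm moves only by the tool jog_arm, never from a script. Its argument "motion" is a list that holds one entry, the list of rows, each a list of 7 numbers: the shift along the tool's x, y, z in units of 0.1 m (1.0 is 0.1 m), then the turn, a rotation vector about the tool's x, y, z in units of 180 degrees (1.0 is 180 degrees), then the closure, from 0 (fully open) to 1 (shut). A call has 1 to 5 rows; each row is the pose to reach, as a shift and turn from the pose commanded when the call began, along the tool's axes at that moment, turning the shorter way round; what a row does not reach only later rows make up. A row lasts 1/10 s, in which the tool goes at most 50 mm and 8.59 degrees, less where a joint would pass 70% of its speed; a pose out of reach is approached as far as the arm can. A call with a number of a shift or a turn outside -1 to 1 is refused whole. A call with a gripper value outside its range is refused whole. The fingers move at their own pace and stop on an object; "grip_force" is the grip in N (left out, the last holds). Time passes only in rows, so rows that repeat a pose let the fingers close. It gives the time, the measured TCP pose, the force, the opening and the grip force at its end, in the units of the state.
- env.get_obs(): the state, without advancing time (a new reading comes with each control period).
- env.read_camera(name): name is "side" or "top"; returns (picture, depth): 400x640x3 uint8, red, green, blue; 400x640 float32, m along the optical axis (not along the pixel's ray), 0 where there is no reading.
- env.camera_info(name): a dict with "camera_matrix" (3x3 intrinsics, pixels), "k1" (the pictures are not rectified: a ray, as slopes to the right and down, at radius r is drawn at 1 + k1 r^2 times it, then the intrinsics apply), "origin" and "orientation" of the camera in the world. Camera axes: x right, y down, z forward; pixel columns grow to the right and rows downward; lengths in m; the calibration is good to about 2 mm. A picture is of the moment at which its call begins. camera_info takes no time and is no camera call.
- env.sign_off(): hands the job in; it is judged then, once.
The state is a dict: "time_s": time; "qpos": joint angles; "joint_velocities": joint speeds; "effort": joint torques, N m; "tool_pos": TCP position; "tool_rot": TCP orientation; "force": force on the tool from outside, world axes, zero at the start; "wrist_torque": the same for the moment, N m; "grip_width": finger opening in m; "grasp_force": force on a finger pad.
Only numpy, scipy, OpenCV 4.12 (cv2) and the standard library are available. Lean on these libraries where they do the work, as an engineer would, in place of code of your own. Each camera call takes 0.05 s, during which the arm holds its last target. There are 200 camera calls.

TASK

Put the new shopping away by kind: stand the two loose spice jars (red lid and green lid) in the bamboo tray, the two loose tins (red label and yellow label) in the white wire basket, and the blue-lidded jam jar on the turntable. Everything must end upright and flat on the floor of its own organiser, and the black-lidded jar and the green tin already in place must not be knocked over or pushed aside.

Things in the scene. Friction and masses are not known exactly. Their poses are not given: they have to be found in the camera images.
- paprika_jar: Spice jar, a plain upright cylinder 44 mm in diameter and 98 mm tall, glass with a paper label, about 140 g; RED lid, red-brown contents. Stands loose on the worktop at the start. Origin: centre of its underside, z up.
- oregano_jar: Spice jar, a plain upright cylinder 44 mm in diameter and 98 mm tall, glass with a paper label, about 140 g; GREEN lid, dull green contents. Stands loose on the worktop at the start. Origin: centre of its underside, z up.
- tomato_tin: Small food tin, a plain upright cylinder 53 mm in diameter and 67 mm tall, ring pull on top, about 170 g; RED label, bare steel end. Stands loose on the worktop at the start. Origin: centre of its underside, z up.
- corn_tin: Small food tin, a plain upright cylinder 53 mm in diameter and 67 mm tall, ring pull on top, about 170 g; YELLOW label, gold-coloured end. Stands loose on the worktop at the start. Origin: centre of its underside, z up.
- jam_jar: Jam jar, a plain upright cylinder 58 mm in diameter and 70 mm tall, glass with dark purple jam and a BLUE screw lid, about 200 g. Stands loose on the worktop at the start. Origin: centre of its underside, z up.
- spice_tray: Bamboo spice tray, does not move. Outside 214 mm along its x, 88 mm along its y, 28 mm high; inside 200 x 74 mm; floor top 7 mm above its origin. Origin: centre of its underside; x along its length. It holds three spice jars in a row along x: the black-lidded one already stands about 66 mm from the middle at the -x end; the middle and the +x end (x = +66 mm) are free.
- tin_basket: White wire basket for tins, does not move. Outside 222 mm along its x, 90 mm along its y, 28 mm high; inside 216 x 84 mm; flat floor 4 mm above its origin. Origin: centre of its underside; x along its length. It holds three tins in a row along x: the green one already stands about 72 mm from the middle at the +x end; the middle and the -x end (x = -72 mm) are free.
- turntable: Round turntable (lazy Susan), white with a grey rim, on a fixed foot, 188 mm in diameter, empty at the start. Flat standing surface 20 mm above its origin, inner diameter 176 mm, inside a rim whose top is 32 mm above its origin; the disc turns stiffly. Origin: centre of the foot's underside, on the turning axis.
- pepper_jar: Spice jar, a plain upright cylinder 44 mm in diameter and 98 mm tall, glass with a paper label, about 140 g; BLACK lid, dark contents. Already stands (loose) in the bamboo tray; leave it there. Origin: centre of its underside, z up.
- bean_tin: Small food tin, a plain upright cylinder 53 mm in diameter and 67 mm tall, ring pull on top, about 170 g; GREEN label and green end. Already stands (loose) in the wire basket; leave it there. Origin: centre of its underside, z up.

How it is judged (in metres and radians):
At the end, for the whole second after the job is handed in: Both new spice jars stand in the bamboo tray, both new tins in the basket, the jam jar on the turntable (axes within 64 mm), with the black-lidded jar and green tin still in theirs: each upright within 0.1 rad, underside within 6 mm of its organiser's floor, released and at rest (z of paprika_jar in the frame of spice_tray between 0.001 and 0.013 m and x of paprika_jar in the frame of spice_tray between -0.1 and 0.1 m and y of paprika_jar in the frame of spice_tray between -0.037 and 0.037 m and angle between each of paprika_jar, oregano_jar, pepper_jar, tomato_tin, corn_tin, bean_tin, jam_jar's own z axis and vertical below 0.1 rad and linear speed of each of paprika_jar, oregano_jar, pepper_jar, tomato_tin, corn_tin, bean_tin, jam_jar below 0.02 m/s and z of oregano_jar in the frame of spice_tray between 0.001 and 0.013 m and x of oregano_jar in the frame of spice_tray between -0.1 and 0.1 m and y of oregano_jar in the frame of spice_tray between -0.037 and 0.037 m and z of pepper_jar in the frame of spice_tray between 0.001 and 0.013 m and x of pepper_jar in the frame of spice_tray between -0.1 and 0.1 m and y of pepper_jar in the frame of spice_tray between -0.037 and 0.037 m and z of tomato_tin in the frame of tin_basket between -0.002 and 0.01 m and x of tomato_tin in the frame of tin_basket between -0.108 and 0.108 m and y of tomato_tin in the frame of tin_basket between -0.042 and 0.042 m and z of corn_tin in the frame of tin_basket between -0.002 and 0.01 m and x of corn_tin in the frame of tin_basket between -0.108 and 0.108 m and y of corn_tin in the frame of tin_basket between -0.042 and 0.042 m and z of bean_tin in the frame of tin_basket between -0.002 and 0.01 m and x of bean_tin in the frame of tin_basket between -0.108 and 0.108 m and y of bean_tin in the frame of tin_basket between -0.042 and 0.042 m and z of jam_jar in the frame of turntable between 0.014 and 0.026 m and horizontal distance between jam_jar and turntable below 0.064 m); the robot touches nothing.
It fails at once if the black-lidded jar already in the tray was knocked over or pushed more than 20 mm aside (distance of pepper_jar from where it was at the start of the episode above 0.02 m or angle between pepper_jar's own z axis and vertical above 0.5 rad).
It fails at once if the green tin already in the basket was knocked over or pushed more than 20 mm aside (distance of bean_tin from where it was at the start of the episode above 0.02 m or angle between bean_tin's own z axis and vertical above 0.5 rad).
It also fails if it takes over 125 s, if anything falls off the work surface, if the arm or the gripper's body presses on something with over 40 N, if the wrist force passes 120 N, or if a joint passes its speed limit or range.

## Working session

There is one attempt and no reset: what is moved stays moved. The work goes in short steps, Python scripts to look and compute and a tool call to move; the robot and the scene stay as the last step left them, time stands still between calls to the robot, and variables do not carry over. Pictures are saved under pics/ and viewed, at most 14 in all, crops included, and the job is handed in when it is done.

Besides the shell and the picture viewer there is one more tool, called by a JSON object that holds its "op" and its "data", one argument or row to a line. jog_arm: Moves the arm, as the interface text tells. Shifts and turns lie within -1 to 1; 1 stands for 0.1 m of shift or 180 degrees of turn. Its arguments: {"type":"object","properties":{"motion":{"type":"array","items":{"type":"array","items":{"type":"array","items":{"type":"number"}}}},"grip_force":{"type":"number"}},"required":["motion"]}

```bash
mkdir -p pics; ls; python3 - <<'E'
from cell import env
import cv2
o=env.get_obs();print(o)
for n in("top","side"):
    print(n,env.camera_info(n))
    p,d=env.read_camera(n);cv2.imwrite(f"pics/{n}0.png",p[:,:,::-1]);
E
```

```text
pics
{'time_s': 0.0, 'qpos': array([-73.21819947,  18.44026353,  -4.01671385,  83.17335138,
         1.29426619,  78.54118109,  -3.26122424]), 'joint_velocities': array([-0.08809039,  0.06611776,  0.0772367 ,  0.1241603 ,  0.04141696,
        0.03933773,  0.00812563]), 'effort': array([ 7.67241709e-04, -4.91303480e+01, -4.03702743e-01, -3.12533391e+01,
       -6.41333009e-02,  4.36990173e-02,  1.80750803e-04]), 'tool_pos': array([0.17876824, 0.62439396, 0.23546159]), 'tool_rot': array([-1.79890410e+02,  4.59817794e-03,  1.64027671e+02]), 'force': array([-0.79804814,  0.06626725, -0.96553782]), 'wrist_torque': array([-0.00145878,  0.01093191, -0.00347898]), 'grasp_force': 0.0, 'grip_width': 0.08674131047490341}
top {'camera_matrix': array([[415.47055029,   0.        , 319.73813341],
       [  0.        , 415.47055029, 198.61176293],
       [  0.        ,   0.        ,   1.        ]]), 'k1': -0.10292276671871303, 'origin': array([ 0.43504477, -0.01135585,  1.28666234]), 'orientation': array([-1.74101586e+02, -9.33888872e-02, -9.12250369e+01])}
side {'camera_matrix': array([[372.38791337,   0.        , 321.83122187],
       [  0.        , 372.38791337, 203.70321094],
       [  0.        ,   0.        ,   1.        ]]), 'k1': -0.014390059495336678, 'origin': array([ 0.41169553, -0.75543674,  0.78136356]), 'orientation': array([-134.41426168,    0.23867041,  -10.74335293])}
```

View pics/top0.png

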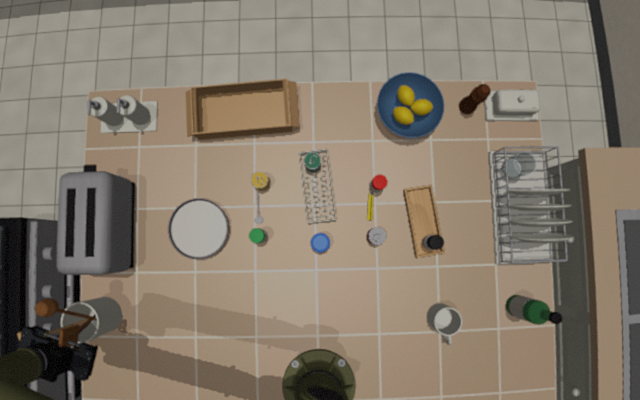

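View pics/side0.png

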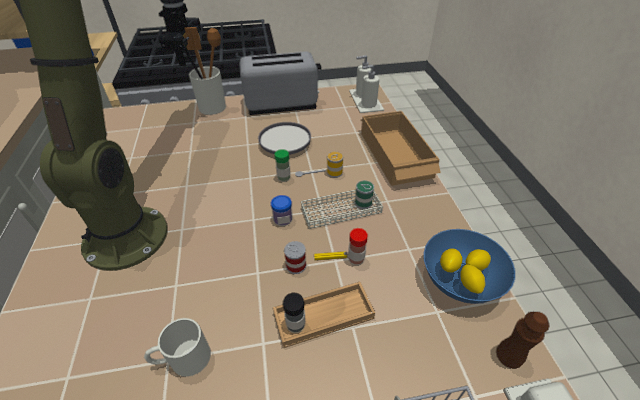

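The top view has the lids at: red (379,182), green (258,236), tomato tin (377,236), corn tin (261,181) and jam (320,243). The tray is at about (423,222) with the black lid at (434,242). The basket is at about (318,187) with the green tin at (313,161), and the turntable is at about (199,229). The side view shows all of these upright.

```bash
cat > h.py <<'E'
import numpy as np, cv2
from cell import env
from scipy.spatial.transform import Rotation as R
def rays(n,uv):
    c=env.camera_info(n)
    q=cv2.undistortPoints(np.float64(uv).reshape(-1,1,2),c["camera_matrix"],np.array([c["k1"],0,0,0.])).reshape(-1,2)
    return c["origin"],R.from_euler("xyz",c["orientation"],degrees=True).apply(np.c_[q,np.ones(len(q))])
def cloud(n):
    p,d=env.read_camera(n)
    vv,uu=np.mgrid[:400,:640]
    o,r=rays(n,np.c_[uu.ravel(),vv.ravel()])
    P=(o+r*d.reshape(-1,1)).reshape(400,640,3); P[d==0]=np.nan
    return p,P
def onplane(n,uv,z):
    o,r=rays(n,uv); return o+r*((z-o[2])/r[:,2])[:,None]
def tops(seeds,C):
    for k,s in seeds.items():
        for n,(p,P) in C.items():
            m=(np.hypot(P[...,0]-s[0],P[...,1]-s[1])<.04)&(P[...,2]>.045)&(P[...,2]<.16)
            if m.sum()<10: print(k,n,"none");continue
            z=np.percentile(P[m][:,2],85); t=P[m&(abs(P[...,2]-z)<.005)]
            c,r=cv2.minEnclosingCircle(np.float32(t[:,:2]))
            print(k,n,"z %.3f"%z,"centre %.4f %.4f r %.4f"%(*c,r),"mean",t[:,:2].mean(0).round(4),len(t))
E
cat > m.py <<'E'
from h import *
S=dict(paprika=(379,182),oregano=(258,236),tomato=(377,236),corn=(261,181),jam=(320,243),pepper=(434,242),bean=(313,161))
seeds={k:onplane("top",[v],.08)[0,:2] for k,v in S.items()}
C={n:cloud(n) for n in("top","side")}
tops(seeds,C)
for k,uv,rad in(("tray",(423,222),.13),("basket",(318,187),.13),("table",(199,229),.11)):
    s=onplane("top",[uv],.02)[0,:2]
    for n,(p,P) in C.items():
        m=(np.hypot(P[...,0]-s[0],P[...,1]-s[1])<rad)&(P[...,2]>.02)&(P[...,2]<.04)
        f=(np.hypot(P[...,0]-s[0],P[...,1]-s[1])<.03)
        q=np.float32(P[m][:,:2]*1000)
        print(k,n,len(q),cv2.minAreaRect(q),cv2.minEnclosingCircle(q)[0],"ztop %.3f"%np.percentile(P[m][:,2],95),"zmid %.4f"%np.nanmedian(P[f][:,2]))
for n,(p,P) in C.items():
    cv2.imwrite(f"pics/{n}1.png",cv2.resize(p[120:280,170:470,::-1] if n=="top" else p[130:350,220:450,::-1],None,fx=2.6,fy=2.6,interpolation=2))
E
python3 m.py
```

```text
paprika top z 0.099 centre 0.6050 -0.1905 r 0.0222 mean [ 0.605 -0.191] 154
paprika side z 0.100 centre 0.6053 -0.1907 r 0.0222 mean [ 0.6044 -0.192 ] 205
oregano top z 0.100 centre 0.4572 0.1702 r 0.0218 mean [0.4572 0.1697] 152
oregano side z 0.100 centre 0.4565 0.1702 r 0.0240 mean [0.4571 0.1677] 111
tomato top z 0.069 centre 0.4486 -0.1818 r 0.0265 mean [ 0.4487 -0.1818] 211
tomato side z 0.070 centre 0.4485 -0.1820 r 0.0271 mean [ 0.4482 -0.1832] 293
corn top z 0.069 centre 0.6230 0.1648 r 0.0261 mean [0.6229 0.1645] 209
corn side z 0.070 centre 0.6225 0.1634 r 0.0273 mean [0.6235 0.1619] 139
jam top z 0.072 centre 0.4331 -0.0128 r 0.0288 mean [ 0.4331 -0.0131] 264
jam side z 0.072 centre 0.4341 -0.0131 r 0.0303 mean [ 0.4331 -0.0151] 254
pepper top z 0.106 centre 0.4254 -0.3454 r 0.0228 mean [ 0.4247 -0.3457] 171
pepper side z 0.107 centre 0.4251 -0.3469 r 0.0223 mean [ 0.4258 -0.348 ] 323
bean top z 0.073 centre 0.6766 0.0051 r 0.0264 mean [0.6764 0.0043] 204
bean side z 0.074 centre 0.6771 0.0059 r 0.0282 mean [0.6763 0.003 ] 182
tray top 477 ((491.051025390625, -333.6181335
[... 327 characters left out ...]
606.5930786132812, -8.212230682373047), (222.0178680419922, 89.81868743896484), 5.9099860191345215) (606.767333984375, -8.128227233886719) ztop 0.033 zmid 0.0010
basket side 349 ((606.58251953125, -8.787269592285156), (222.53341674804688, 93.07904052734375), 6.286557674407959) (606.7460327148438, -12.480213165283203) ztop 0.035 zmid 0.0032
table top 1503 ((483.2470703125, 357.70623779296875), (187.17733764648438, 182.77581787109375), 89.18882751464844) (482.0767517089844, 358.90777587890625) ztop 0.033 zmid 0.0199
table side 1184 ((484.1156921386719, 360.51922607421875), (185.0624237060547, 185.3201446533203), 76.23403930664062) (480.35736083984375, 358.06390380859375) ztop 0.033 zmid 0.0217
```

Heights from both views agree with the text. Next I check the clearances around the start pose.

```bash
python3 - <<'E'
from h import *
C={n:cloud(n) for n in("top","side")}
P=np.concatenate([c[1].reshape(-1,3) for c in C.values()])
P=P[~np.isnan(P[:,0])]
xs=np.arange(0,.8,.08);ys=np.arange(.88,-.1,-.08)
print("y",ys.round(2))
for x in xs[::-1]:
    print("%.2f"%x,[ (lambda q:int(1000*q.max()) if len(q) else -1)(P[(abs(P[:,0]-x)<.04)&(abs(P[:,1]-y)<.04)][:,2]) for y in ys])
E
```

```text
y [ 0.88  0.8   0.72  0.64  0.56  0.48  0.4   0.32  0.24  0.16  0.08  0.
 -0.08]
0.72 [-1, -1, 7, 8, 7, 9, 7, 8, 7, 7, 29, 77, 31]
0.64 [-1, -1, 188, 191, 188, 7, 9, 6, 8, 74, 32, 77, 35]
0.56 [-1, -1, 190, 191, 190, 33, 38, 36, 33, 69, 8, 32, 33]
0.48 [-1, -1, 190, 192, 189, 37, 34, 30, 38, 106, 7, 76, 68]
0.40 [-63, -1, 190, 192, 188, 8, 37, 36, 35, 102, 6, 76, 72]
0.32 [-60, -1, 303, 302, 173, 7, 8, 8, 7, 6, 7, 7, 6]
0.24 [-60, -1, 338, 535, 616, 8, 7, 7, 9, 8, 7, 7, 8]
0.16 [-66, -1, 338, 477, 640, 646, 614, 7, 7, 9, 7, 7, 6]
0.08 [-74, -1, 6, 7, 334, 8, 8, 7, 9, 9, 583, 552, 309]
0.00 [-66, -1, 6, 9, 10, 10, 6, 8, 8, 7, 584, 550, 329]
```

View pics/top1.png

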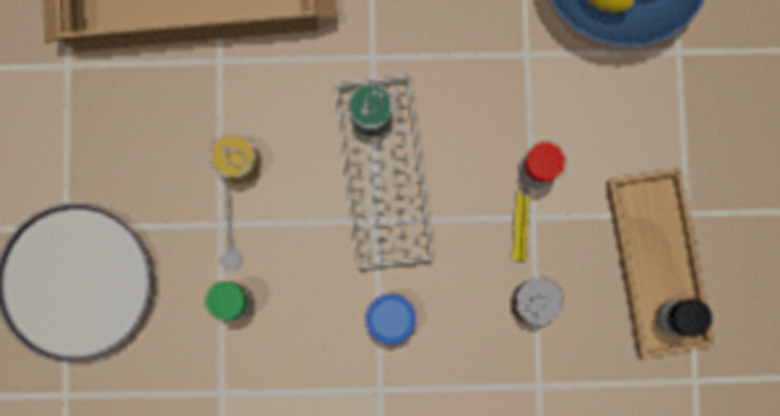

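The pictures show all five loose objects clear of each other and both organisers' free slots empty. First I swing the arm away from the utensil crock, then turn the tool.

{"op": "jog_arm", "data": {
  "motion": [
    [[-0.81,-1,-0.5,0,0,0,0],[-0.81,-1,-0.5,0,0,0,0],[-0.81,-1,-0.5,0,0,0,0],[-0.81,-1,-0.5,0,0,0,0],[-0.81,-1,-0.5,0,0,0,0]]
  ],
  "grip_force": 15
}}

```text
time_s: 0.8
tool_pos: [0.2296, 0.5064, 0.2874]
tool_rot: [179.9, -0.0, 163.9]
force: [-0.7, 0.2, -0.2]
grip_width: 0.0869
grasp_force: 0.0
```

{"op": "jog_arm", "data": {
  "motion": [
    [[-0.81,-1,0,0,0,0,0],[-0.81,-1,0,0,0,0,0],[-0.81,-1,0,0,0,0,0],[-0.81,-1,0,0,0,0,0],[-0.81,-1,0,0,0,0,0]]
  ]
}}

```text
time_s: 1.3
tool_pos: [0.2788, 0.3891, 0.2862]
tool_rot: [180.0, -0.0, 164.1]
force: [-0.7, 0.3, 0.5]
grip_width: 0.0868
grasp_force: 0.0
```

{"op": "jog_arm", "data": {
  "motion": [
    [[-0.81,-0.6,0,0,0,0,0],[-0.81,-0.6,0,0,0,0,0],[-0.81,-0.6,0,0,0,0,0],[-0.81,-0.6,0,0,0,0,0],[-0.81,-0.6,0,0,0,0,0]]
  ]
}}

```text
time_s: 1.8
tool_pos: [0.3395, 0.3104, 0.2862]
tool_rot: [-180.0, -0.0, 164.2]
force: [-0.7, -0.0, 0.1]
grip_width: 0.0872
grasp_force: 0.0
```

{"op": "jog_arm", "data": {
  "motion": [
    [[0,0,0,0,0,0.228,0],[0,0,0,0,0,0.228,0],[0,0,0,0,0,0.228,0],[0,0,0,0,0,0.228,0],[0,0,0,0,0,0.228,0]]
  ]
}}

```text
time_s: 2.3
tool_pos: [0.3394, 0.3103, 0.2863]
tool_rot: [-180.0, 0.0, 122.9]
force: [0.2, 0.2, -1.1]
grip_width: 0.0869
grasp_force: 0.0
```

{"op": "jog_arm", "data": {
  "motion": [
    [[0,0,0,0,0,0.228,0],[0,0,0,0,0,0.228,0],[0,0,0,0,0,0.228,0],[0,0,0,0,0,0.228,0],[0,0,0,0,0,0.228,0]]
  ]
}}

```text
time_s: 2.8
tool_pos: [0.3394, 0.3103, 0.2862]
tool_rot: [-180.0, 0.0, 81.9]
force: [-0.3, -0.2, -0.1]
grip_width: 0.087
grasp_force: 0.0
```

{"op": "jog_arm", "data": {
  "motion": [
    [[0,0,0,0,0,0.228,0],[0,0,0,0,0,0.228,0],[0,0,0,0,0,0.228,0],[0,0,0,0,0,0.228,0],[0,0,0,0,0,0.228,0]]
  ]
}}

```text
time_s: 3.3
tool_pos: [0.3395, 0.3103, 0.2862]
tool_rot: [-180.0, 0.0, 40.8]
force: [-0.3, 0.1, -0.4]
grip_width: 0.0871
grasp_force: 0.0
```

{"op": "jog_arm", "data": {
  "motion": [
    [[0,0,0,0,0,0.228,0],[0,0,0,0,0,0.228,0],[0,0,0,0,0,0.228,0],[0,0,0,0,0,0.228,0],[0,0,0,0,0,0.228,0]]
  ]
}}

```text
time_s: 3.8
tool_pos: [0.3395, 0.3103, 0.2862]
tool_rot: [180.0, 0.0, -0.2]
force: [1.6, -0.7, 0.1]
grip_width: 0.087
grasp_force: 0.0
```

```bash
python3 -c "
from cell import env
o=env.get_obs();print(o['qpos'].round(1),o['tool_pos'],o['tool_rot'])"
```

```text
[-4.690e+01 -6.000e+00  1.100e+00  1.043e+02  1.000e-01  8.180e+01
 -1.360e+02] [0.33945299 0.31028768 0.28623337] [ 1.79992629e+02  3.12791310e-02 -1.94020288e-01]
```

{"op": "jog_arm", "data": {
  "motion": [
    [[1,1,0.5,0,0,0,0],[1,1,0.5,0,0,0,0],[1,1,0.5,0,0,0,0],[1,1,0.5,0,0,0,0],[1,1,0.5,0,0,0,0]]
  ]
}}

```text
time_s: 4.3
tool_pos: [0.4402, 0.2091, 0.2357]
tool_rot: [180.0, 0.1, -0.1]
force: [0.6, 0.5, -0.3]
grip_width: 0.0868
grasp_force: 0.0
```

{"op": "jog_arm", "data": {
  "motion": [
    [[0.175,0.4,0.86,0,0,0,0],[0.175,0.4,0.86,0,0,0,0],[0.175,0.4,0.86,0,0,0,0],[0.175,0.4,0.86,0,0,0,0],[0.175,0.4,0.86,0,0,0,0]]
  ]
}}

```text
time_s: 4.8
tool_pos: [0.4586, 0.1709, 0.1525]
tool_rot: [-179.9, -0.2, 0.1]
force: [0.6, -0.0, 0.2]
grip_width: 0.0869
grasp_force: 0.0
```

{"op": "jog_arm", "data": {
  "motion": [
    [[0,0,0.2,0,0,0,0],[0,0,0.4,0,0,0,0],[0,0,0.6,0,0,0,0],[0,0,0.8,0,0,0,0],[0,0,0.8,0,0,0,0]]
  ]
}}

```text
time_s: 5.3
tool_pos: [0.4571, 0.1693, 0.0701]
tool_rot: [180.0, 0.1, 0.0]
force: [-0.4, -0.4, -0.4]
grip_width: 0.0872
grasp_force: 0.0
```

{"op": "jog_arm", "data": {
  "motion": [
    [[0,0,0,0,0,0,1],[0,0,0,0,0,0,1],[0,0,0,0,0,0,1],[0,0,0,0,0,0,1],[0,0,0,0,0,0,1]]
  ]
}}

```text
time_s: 5.8
tool_pos: [0.4585, 0.1679, 0.0711]
tool_rot: [-180.0, -0.0, -0.1]
force: [-0.9, 1.2, -0.7]
grip_width: 0.0548
grasp_force: 0.0
```

{"op": "jog_arm", "data": {
  "motion": [
    [[0,0,0,0,0,0,1],[0,0,0,0,0,0,1],[0,0,0,0,0,0,1],[0,0,0,0,0,0,1],[0,0,0,0,0,0,1]]
  ]
}}

```text
time_s: 6.3
tool_pos: [0.4582, 0.1679, 0.0706]
tool_rot: [-180.0, -0.0, -0.1]
force: [-0.4, 1.3, 1.2]
grip_width: 0.0435
grasp_force: 15.0
```

{"op": "jog_arm", "data": {
  "motion": [
    [[0,0,-0.3,0,0,0,1],[0,0,-0.6,0,0,0,1],[0,0,-1,0,0,0,1],[0,0,-1,0,0,0,1]]
  ]
}}

```text
time_s: 6.7
tool_pos: [0.4614, 0.169, 0.1757]
tool_rot: [-179.7, -0.5, -0.1]
force: [0.7, 0.0, -0.5]
grip_width: 0.0437
grasp_force: 15.0
```

{"op": "jog_arm", "data": {
  "motion": [
    [[0.05,0.3,-0.2,0,0,0,1],[0.12,0.65,-0.2,0,0,0,1],[0.2,1,-0.2,0,0,0,1]]
  ]
}}

```text
time_s: 7.0
tool_pos: [0.4779, 0.0668, 0.1904]
tool_rot: [-180.0, -0.0, -0.1]
force: [1.0, 0.0, -1.2]
grip_width: 0.0438
grasp_force: 15.0
```

{"op": "jog_arm", "data": {
  "motion": [
    [[0.07,0.35,0,0,0,0,1],[0.14,0.7,0,0,0,0,1],[0.2,1,0,0,0,0,1]]
  ]
}}

```text
time_s: 7.3
tool_pos: [0.4972, -0.0345, 0.1896]
tool_rot: [180.0, 0.1, -0.2]
force: [-0.1, 0.3, -1.4]
grip_width: 0.044
grasp_force: 15.0
```

{"op": "jog_arm", "data": {
  "motion": [
    [[0.07,0.35,0,0,0,0,1],[0.14,0.7,0,0,0,0,1],[0.2,1,0,0,0,0,1]]
  ]
}}

```text
time_s: 7.6
tool_pos: [0.5169, -0.1344, 0.1896]
tool_rot: [180.0, 0.1, -0.2]
force: [-0.1, -0.1, -0.9]
grip_width: 0.0434
grasp_force: 15.0
```

{"op": "jog_arm", "data": {
  "motion": [
    [[0.07,0.35,0,0,0,0,1],[0.14,0.7,0,0,0,0,1],[0.2,1,0,0,0,0,1]]
  ]
}}

```text
time_s: 7.9
tool_pos: [0.5367, -0.2343, 0.1895]
tool_rot: [180.0, 0.1, -0.2]
force: [-0.0, -0.1, -1.2]
grip_width: 0.0435
grasp_force: 15.0
```

{"op": "jog_arm", "data": {
  "motion": [
    [[0.07,0.35,0,0,0,0,1],[0.13,0.65,0,0,0,0,1],[0.18,0.92,0,0,0,0,1],[0.18,0.92,0,0,0,0,1],[0.18,0.92,0,0,0,0,1]]
  ]
}}

```text
time_s: 8.4
tool_pos: [0.5542, -0.3247, 0.1892]
tool_rot: [-180.0, 0.1, -0.2]
force: [-0.5, 0.0, -0.3]
grip_width: 0.0438
grasp_force: 15.0
```

```bash
python3 -c "
from h import *
C={'top':cloud('top'),'side':cloud('side')}
cv2.imwrite('pics/s2.png',np.hstack([c[0][80:330,220:500,::-1] for c in C.values()]))
for n,(p,P) in C.items():
    m=(np.hypot(P[...,0]-.49,P[...,1]+.334)<.13)&(P[...,2]>.02)&(P[...,2]<.036)
print(env.get_obs()['tool_pos'],env.get_obs()['qpos'].round(1),env.get_obs()['grip_width'])"
```

```text
[ 0.55502147 -0.32289594  0.18969513] [ -1.3  21.6  37.4  89.1 -13.5  74.  -52.1] 0.043700499488559245
```

View pics/s2.png

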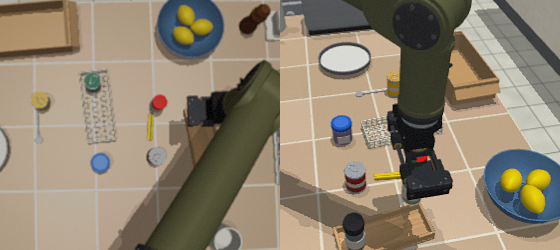

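The green jar hangs upright over the tray's far end; the black jar is untouched at about (353,225) in the composite. I lower it now.

{"op": "jog_arm", "data": {
  "motion": [
    [[0.01,0,0.25,0,0,0,1],[0.01,0,0.5,0,0,0,1],[0.01,0,0.75,0,0,0,1],[0.01,0,1,0,0,0,1],[0.01,0,1,0,0,0,1]]
  ]
}}

```text
time_s: 9.0
tool_pos: [0.5541, -0.3209, 0.0867]
tool_rot: [-179.8, 0.4, 0.0]
force: [-1.3, 0.5, -0.9]
grip_width: 0.0437
grasp_force: 15.0
```

{"op": "jog_arm", "data": {
  "motion": [
    [[0,0,0.03,0,0,0,1],[0,0,0.06,0,0,0,1],[0,0,0.08,0,0,0,1],[0,0,0.1,0,0,0,1],[0,0,0.1,0,0,0,1]]
  ]
}}

```text
time_s: 9.5
tool_pos: [0.5561, -0.3244, 0.0808]
tool_rot: [-180.0, -0.0, -0.1]
force: [0.1, -0.4, -1.3]
grip_width: 0.0441
grasp_force: 15.0
```

{"op": "jog_arm", "data": {
  "motion": [
    [[0,0,0.01,0,0,0,1],[0,0,0.02,0,0,0,1],[0,0,0.02,0,0,0,1],[0,0,0.02,0,0,0,1]]
  ]
}}

```text
time_s: 9.9
tool_pos: [0.556, -0.3244, 0.0785]
tool_rot: [-180.0, -0.0, -0.1]
force: [-0.5, 0.8, -0.5]
grip_width: 0.0434
grasp_force: 15.0
```

{"op": "jog_arm", "data": {
  "motion": [
    [[0,0,0,0,0,0,0],[0,0,0,0,0,0,0],[0,0,0,0,0,0,0],[0,0,0,0,0,0,0],[0,0,0,0,0,0,0]]
  ]
}}

```text
time_s: 10.4
tool_pos: [0.5561, -0.3244, 0.0786]
tool_rot: [-180.0, -0.0, -0.1]
force: [-0.6, -0.5, 0.3]
grip_width: 0.0761
grasp_force: 0.0
```

{"op": "jog_arm", "data": {
  "motion": [
    [[0,0,0,0,0,0,0],[0,0,-0.2,0,0,0,0],[0,0,-0.4,0,0,0,0],[0,0,-0.7,0,0,0,0],[0,0,-1,0,0,0,0]]
  ]
}}

```text
time_s: 10.9
tool_pos: [0.5557, -0.3243, 0.1792]
tool_rot: [-180.0, 0.0, -0.1]
force: [0.5, -0.6, -0.4]
grip_width: 0.0864
grasp_force: 0.0
```

{"op": "jog_arm", "data": {
  "motion": [
    [[0.25,-0.67,0,0,0,0,0],[0.25,-0.67,0,0,0,0,0],[0.25,-0.67,0,0,0,0,0]]
  ]
}}

```text
time_s: 11.2
tool_pos: [0.5837, -0.2519, 0.1785]
tool_rot: [-179.8, -0.1, 0.3]
force: [0.6, -0.3, -0.2]
grip_width: 0.0871
grasp_force: 0.0
```

{"op": "jog_arm", "data": {
  "motion": [
    [[0.24,-0.66,0.1,0,0,0,0],[0.24,-0.66,0.3,0,0,0,0],[0.24,-0.66,0.3,0,0,0,0],[0.24,-0.66,0.3,0,0,0,0]]
  ]
}}

```text
time_s: 11.6
tool_pos: [0.6046, -0.1923, 0.148]
tool_rot: [179.9, 0.1, -0.1]
force: [0.4, -0.3, 0.2]
grip_width: 0.0872
grasp_force: 0.0
```

{"op": "jog_arm", "data": {
  "motion": [
    [[0,0,0.2,0,0,0,0],[0,0,0.4,0,0,0,0],[0,0,0.6,0,0,0,0],[0,0,0.78,0,0,0,0],[0,0,0.78,0,0,0,0]]
  ]
}}

```text
time_s: 12.1
tool_pos: [0.603, -0.1939, 0.069]
tool_rot: [180.0, 0.2, -0.3]
force: [-1.6, 0.6, -0.6]
grip_width: 0.0871
grasp_force: 0.0
```

{"op": "jog_arm", "data": {
  "motion": [
    [[0,0,0,0,0,0,1],[0,0,0,0,0,0,1],[0,0,0,0,0,0,1],[0,0,0,0,0,0,1],[0,0,0,0,0,0,1]]
  ]
}}

```text
time_s: 12.6
tool_pos: [0.6056, -0.1915, 0.0711]
tool_rot: [180.0, -0.1, -0.1]
force: [0.2, 1.1, 0.4]
grip_width: 0.0549
grasp_force: 0.0
```

{"op": "jog_arm", "data": {
  "motion": [
    [[0,0,0,0,0,0,1],[0,0,0,0,0,0,1],[0,0,0,0,0,0,1],[0,0,0,0,0,0,1],[0,0,0,0,0,0,1]]
  ]
}}

```text
time_s: 13.1
tool_pos: [0.6054, -0.1915, 0.0707]
tool_rot: [-180.0, -0.0, -0.1]
force: [-0.4, 0.5, 2.6]
grip_width: 0.0434
grasp_force: 15.0
```

```bash
python3 -c "
from h import *
C={n:cloud(n) for n in('top','side')}
tops(dict(oregano=(.556,-.3245),pepper=(.4254,-.3454),paprika=(.605,-.191)),C)
cv2.imwrite('pics/s3.png',np.hstack([c[0][80:330,220:500,::-1] for c in C.values()]))
print(env.get_obs()['tool_pos'],env.get_obs()['qpos'].round(1))"
```

```text
oregano top z 0.106 centre 0.5553 -0.3236 r 0.0212 mean [ 0.5549 -0.3238] 150
oregano side z 0.107 centre 0.5543 -0.3237 r 0.0225 mean [ 0.5545 -0.3248] 292
pepper top z 0.106 centre 0.4249 -0.3452 r 0.0230 mean [ 0.4251 -0.3456] 174
pepper side z 0.107 centre 0.4264 -0.3460 r 0.0231 mean [ 0.4257 -0.348 ] 328
paprika top none
paprika side z 0.153 centre 0.5997 -0.1948 r 0.0393 mean [ 0.6044 -0.2176] 80
[ 0.60541558 -0.19145591  0.07070362] [-10.6  26.4  32.7  96.8 -15.9  61.4 -63.1]
```

View pics/s3.png

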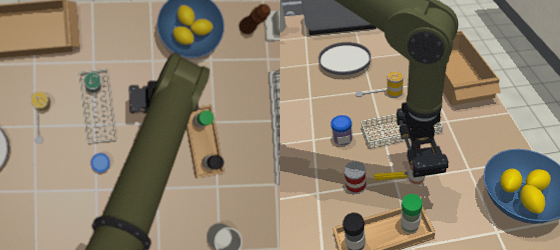

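The green jar stands upright in the tray and the black jar hasn't moved; the red-lidded jar is gripped. It goes in the middle slot next.

{"op": "jog_arm", "data": {
  "motion": [
    [[0,0,-0.3,0,0,0,1],[0,0,-0.6,0,0,0,1],[0,0,-1,0,0,0,1],[0,0,-1,0,0,0,1]]
  ]
}}

```text
time_s: 13.6
tool_pos: [0.6084, -0.1931, 0.1763]
tool_rot: [179.9, -0.6, -0.2]
force: [1.0, -0.8, -0.7]
grip_width: 0.0435
grasp_force: 15.0
```

{"op": "jog_arm", "data": {
  "motion": [
    [[0,0,-0.2,0,0,0,1],[-0.29,0.36,-0.2,0,0,0,1],[-0.58,0.72,-0.2,0,0,0,1],[-0.58,0.72,-0.2,0,0,0,1]]
  ]
}}

```text
time_s: 14.0
tool_pos: [0.5411, -0.2715, 0.1905]
tool_rot: [179.8, 0.2, -0.8]
force: [-0.2, -0.6, -0.7]
grip_width: 0.0435
grasp_force: 15.0
```

{"op": "jog_arm", "data": {
  "motion": [
    [[-0.29,0.36,0,0,0,0,1],[-0.57,0.71,0,0,0,0,1],[-0.57,0.71,0,0,0,0,1],[-0.57,0.71,0,0,0,0,1],[-0.57,0.71,0,0,0,0,1]]
  ]
}}

```text
time_s: 14.5
tool_pos: [0.4907, -0.3329, 0.1899]
tool_rot: [-179.9, 0.0, -0.1]
force: [-0.4, -0.7, -1.6]
grip_width: 0.0436
grasp_force: 15.0
```

{"op": "jog_arm", "data": {
  "motion": [
    [[0,0.01,0.25,0,0,0,1],[0,0.01,0.5,0,0,0,1],[0,0.01,0.75,0,0,0,1],[0,0.01,1,0,0,0,1],[0,0.01,1,0,0,0,1]]
  ]
}}

```text
time_s: 15.0
tool_pos: [0.4888, -0.3318, 0.0866]
tool_rot: [-179.8, 0.4, 0.0]
force: [-0.6, 0.4, -0.6]
grip_width: 0.0437
grasp_force: 15.0
```

{"op": "jog_arm", "data": {
  "motion": [
    [[0,0,0.03,0,0,0,1],[0,0,0.06,0,0,0,1],[0,0,0.09,0,0,0,1],[0,0,0.12,0,0,0,1],[0,0,0.12,0,0,0,1]]
  ]
}}

```text
time_s: 15.5
tool_pos: [0.49, -0.3352, 0.0786]
tool_rot: [-180.0, -0.0, -0.1]
force: [0.4, 0.1, 0.1]
grip_width: 0.044
grasp_force: 15.0
```

{"op": "jog_arm", "data": {
  "motion": [
    [[0,0,0,0,0,0,0],[0,0,0,0,0,0,0],[0,0,0,0,0,0,0],[0,0,0,0,0,0,0],[0,0,0,0,0,0,0]]
  ]
}}

```text
time_s: 16.0
tool_pos: [0.49, -0.3353, 0.0786]
tool_rot: [-180.0, -0.0, -0.1]
force: [-0.3, 0.5, -0.3]
grip_width: 0.076
grasp_force: 0.0
```

{"op": "jog_arm", "data": {
  "motion": [
    [[0,0,0,0,0,0,0],[0,0,-0.2,0,0,0,0],[0,0,-0.4,0,0,0,0],[0,0,-0.7,0,0,0,0],[0,0,-1,0,0,0,0]]
  ]
}}

```text
time_s: 16.5
tool_pos: [0.4896, -0.3351, 0.1792]
tool_rot: [-180.0, 0.0, -0.1]
force: [0.6, -0.1, -0.2]
grip_width: 0.0864
grasp_force: 0.0
```

{"op": "jog_arm", "data": {
  "motion": [
    [[-0.2,-0.77,0,0,0,0,0],[-0.2,-0.77,0,0,0,0,0],[-0.2,-0.77,0,0,0,0,0]]
  ]
}}

```text
time_s: 16.8
tool_pos: [0.4703, -0.2536, 0.1785]
tool_rot: [-179.8, -0.0, 0.2]
force: [1.2, 0.5, 0.1]
grip_width: 0.0869
grasp_force: 0.0
```

{"op": "jog_arm", "data": {
  "motion": [
    [[-0.21,-0.76,0.2,0,0,0,0],[-0.21,-0.76,0.4,0,0,0,0],[-0.21,-0.76,0.6,0,0,0,0],[-0.21,-0.76,0.6,0,0,0,0],[-0.21,-0.76,0.6,0,0,0,0]]
  ]
}}

```text
time_s: 17.3
tool_pos: [0.4496, -0.1834, 0.119]
tool_rot: [179.9, -0.0, -0.2]
force: [0.0, -0.3, 0.8]
grip_width: 0.0867
grasp_force: 0.0
```

{"op": "jog_arm", "data": {
  "motion": [
    [[0,0,0.2,0,0,0,0],[0,0,0.4,0,0,0,0],[0,0,0.6,0,0,0,0],[0,0,0.69,0,0,0,0],[0,0,0.69,0,0,0,0]]
  ]
}}

```text
time_s: 17.8
tool_pos: [0.4492, -0.1831, 0.0494]
tool_rot: [180.0, 0.1, -0.2]
force: [-0.4, 0.2, 0.7]
grip_width: 0.0872
grasp_force: 0.0
```

{"op": "jog_arm", "data": {
  "motion": [
    [[0,0,0,0,0,0,1],[0,0,0,0,0,0,1],[0,0,0,0,0,0,1],[0,0,0,0,0,0,1],[0,0,0,0,0,0,1]]
  ]
}}

```text
time_s: 18.3
tool_pos: [0.4496, -0.1821, 0.0499]
tool_rot: [-180.0, -0.0, -0.1]
force: [0.2, -0.3, -0.1]
grip_width: 0.0549
grasp_force: 0.0
```

{"op": "jog_arm", "data": {
  "motion": [
    [[0,0,0,0,0,0,1],[0,0,0,0,0,0,1],[0,0,0,0,0,0,1],[0,0,0,0,0,0,1]]
  ]
}}

```text
time_s: 18.7
tool_pos: [0.4496, -0.1822, 0.0498]
tool_rot: [-180.0, -0.0, -0.1]
force: [-0.9, 0.5, 3.7]
grip_width: 0.0526
grasp_force: 15.0
```

```bash
python3 -c "
from h import *
C={n:cloud(n) for n in('top','side')}
tops(dict(oregano=(.556,-.3245),pepper=(.4254,-.3454),paprika=(.49,-.335),bean=(.6766,.005)),C)
print(env.get_obs()['tool_pos'],env.get_obs()['qpos'].round(1))"
```

```text
oregano top z 0.106 centre 0.5554 -0.3232 r 0.0212 mean [ 0.5555 -0.3234] 155
oregano side z 0.107 centre 0.5543 -0.3237 r 0.0223 mean [ 0.5547 -0.325 ] 292
pepper top z 0.106 centre 0.4244 -0.3456 r 0.0225 mean [ 0.4249 -0.3466] 164
pepper side z 0.107 centre 0.4255 -0.3467 r 0.0226 mean [ 0.4256 -0.3481] 329
paprika top z 0.106 centre 0.4898 -0.3338 r 0.0221 mean [ 0.489  -0.3346] 158
paprika side z 0.107 centre 0.4888 -0.3343 r 0.0223 mean [ 0.4891 -0.3356] 305
bean top z 0.073 centre 0.6765 0.0051 r 0.0266 mean [0.676  0.0046] 205
bean side z 0.074 centre 0.6768 0.0042 r 0.0278 mean [0.6761 0.0026] 188
[ 0.44954129 -0.1822061   0.04980296] [-13.7   9.9  35.2 118.8  -7.1  53.2 -64.8]
```

{"op": "jog_arm", "data": {
  "motion": [
    [[0,0,-0.3,0,0,0,1],[0,0,-0.6,0,0,0,1],[0,0,-1,0,0,0,1],[0,0,-1,0,0,0,1]]
  ]
}}

```text
time_s: 19.2
tool_pos: [0.4524, -0.1832, 0.1539]
tool_rot: [179.9, -0.5, -0.1]
force: [0.7, -0.4, -0.6]
grip_width: 0.0526
grasp_force: 15.0
```

{"op": "jog_arm", "data": {
  "motion": [
    [[0.2,-0.22,0,0,0,0,1],[0.5,-0.55,0,0,0,0,1],[0.78,-0.87,0,0,0,0,1],[0.78,-0.87,0,0,0,0,1]]
  ]
}}

```text
time_s: 19.6
tool_pos: [0.5303, -0.0885, 0.148]
tool_rot: [-179.9, 0.0, 0.4]
force: [-0.2, -0.2, -1.0]
grip_width: 0.0529
grasp_force: 15.0
```

{"op": "jog_arm", "data": {
  "motion": [
    [[0.26,-0.29,0,0,0,0,1],[0.52,-0.58,0,0,0,0,1],[0.78,-0.87,0,0,0,0,1],[0.78,-0.87,0,0,0,0,1],[0.78,-0.87,0,0,0,0,1]]
  ]
}}

```text
time_s: 20.1
tool_pos: [0.605, -0.0079, 0.1477]
tool_rot: [179.9, 0.2, -0.0]
force: [-0.6, 0.1, -1.9]
grip_width: 0.0527
grasp_force: 15.0
```

{"op": "jog_arm", "data": {
  "motion": [
    [[0,0,0.2,0,0,0,1],[0,0,0.4,0,0,0,1],[0,0,0.6,0,0,0,1],[0,0,0.8,0,0,0,1],[0,0,0.85,0,0,0,1]]
  ]
}}

```text
time_s: 20.6
tool_pos: [0.6026, -0.0104, 0.0617]
tool_rot: [179.9, 0.3, -0.3]
force: [-0.5, -0.2, -2.5]
grip_width: 0.0529
grasp_force: 15.0
```

{"op": "jog_arm", "data": {
  "motion": [
    [[0,0,0.03,0,0,0,1],[0,0,0.06,0,0,0,1],[0,0,0.09,0,0,0,1],[0,0,0.1,0,0,0,1],[0,0,0.1,0,0,0,1]]
  ]
}}

```text
time_s: 21.1
tool_pos: [0.6059, -0.0085, 0.0549]
tool_rot: [-180.0, -0.0, -0.1]
force: [0.4, 0.3, -1.4]
grip_width: 0.0527
grasp_force: 15.0
```

{"op": "jog_arm", "data": {
  "motion": [
    [[0,0,0,0,0,0,0],[0,0,0,0,0,0,0],[0,0,0,0,0,0,0],[0,0,0,0,0,0,0],[0,0,0,0,0,0,0]]
  ]
}}

```text
time_s: 21.6
tool_pos: [0.6059, -0.0085, 0.0547]
tool_rot: [-180.0, -0.0, -0.1]
force: [-0.5, 1.4, 0.5]
grip_width: 0.0832
grasp_force: 0.0
```

{"op": "jog_arm", "data": {
  "motion": [
    [[0,0,0,0,0,0,0],[0,0,-0.2,0,0,0,0],[0,0,-0.4,0,0,0,0],[0,0,-0.7,0,0,0,0],[0,0,-1,0,0,0,0]]
  ]
}}

```text
time_s: 22.1
tool_pos: [0.6054, -0.0086, 0.1553]
tool_rot: [180.0, 0.0, -0.1]
force: [0.1, 0.1, 0.2]
grip_width: 0.0866
grasp_force: 0.0
```

{"op": "jog_arm", "data": {
  "motion": [
    [[0.09,-0.87,0,0,0,0,0],[0.09,-0.87,0,0,0,0,0],[0.09,-0.87,0,0,0,0,0]]
  ]
}}

```text
time_s: 22.4
tool_pos: [0.6148, 0.0872, 0.1545]
tool_rot: [-179.7, -0.0, 0.5]
force: [-0.5, 0.3, -0.3]
grip_width: 0.0869
grasp_force: 0.0
```

{"op": "jog_arm", "data": {
  "motion": [
    [[0.08,-0.86,0,0,0,0,0],[0.08,-0.86,0.2,0,0,0,0],[0.08,-0.86,0.36,0,0,0,0],[0.08,-0.86,0.36,0,0,0,0],[0.08,-0.86,0.36,0,0,0,0]]
  ]
}}

```text
time_s: 22.9
tool_pos: [0.6231, 0.1623, 0.1184]
tool_rot: [179.9, 0.0, -0.2]
force: [0.2, -0.2, 0.8]
grip_width: 0.0873
grasp_force: 0.0
```

{"op": "jog_arm", "data": {
  "motion": [
    [[0,0,0.2,0,0,0,0],[0,0,0.4,0,0,0,0],[0,0,0.6,0,0,0,0],[0,0,0.69,0,0,0,0],[0,0,0.69,0,0,0,0]]
  ]
}}

```text
time_s: 23.4
tool_pos: [0.6229, 0.1627, 0.0492]
tool_rot: [179.9, 0.1, -0.3]
force: [-0.5, -0.3, 0.3]
grip_width: 0.087
grasp_force: 0.0
```

{"op": "jog_arm", "data": {
  "motion": [
    [[0,0,0,0,0,0,1],[0,0,0,0,0,0,1],[0,0,0,0,0,0,1],[0,0,0,0,0,0,1],[0,0,0,0,0,0,1]]
  ]
}}

```text
time_s: 23.9
tool_pos: [0.6233, 0.1645, 0.05]
tool_rot: [-180.0, -0.0, -0.1]
force: [0.3, -1.1, 1.7]
grip_width: 0.0552
grasp_force: 0.7
```

{"op": "jog_arm", "data": {
  "motion": [
    [[0,0,0,0,0,0,1],[0,0,0,0,0,0,1],[0,0,0,0,0,0,1],[0,0,0,0,0,0,1]]
  ]
}}

```text
time_s: 24.3
tool_pos: [0.6233, 0.1643, 0.0499]
tool_rot: [180.0, -0.0, -0.1]
force: [-0.1, -1.1, 4.5]
grip_width: 0.0527
grasp_force: 15.0
```

```bash
python3 -c "
from h import *
C={n:cloud(n) for n in('top','side')}
tops(dict(tomato=(.606,-.0085),jam=(.433,-.013),bean=(.6766,.005)),C)
cv2.imwrite('pics/s4.png',np.hstack([c[0][80:330,200:480,::-1] for c in C.values()]))
print(env.get_obs()['tool_pos'],env.get_obs()['qpos'].round(1))"
```

```text
tomato top z 0.073 centre 0.6044 -0.0070 r 0.0263 mean [ 0.6042 -0.0069] 201
tomato side z 0.074 centre 0.6058 -0.0072 r 0.0276 mean [ 0.6043 -0.0091] 193
jam top z 0.072 centre 0.4336 -0.0129 r 0.0286 mean [ 0.4329 -0.0127] 252
jam side z 0.073 centre 0.4330 -0.0133 r 0.0295 mean [ 0.4333 -0.0148] 251
bean top z 0.073 centre 0.6764 0.0050 r 0.0263 mean [0.6758 0.0051] 204
bean side z 0.074 centre 0.6765 0.0046 r 0.0274 mean [0.6761 0.0024] 189
[0.62334165 0.16427451 0.049925  ] [-34.4  27.2  22.   95.9 -11.5  59.2 -98.9]
```

View pics/s4.png

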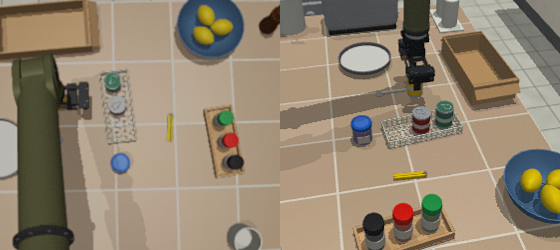

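The tomato tin is upright in the basket, all three spice jars stand in the tray, and the corn tin is gripped.

{"op": "jog_arm", "data": {
  "motion": [
    [[0,0,-0.3,0,0,0,1],[0,0,-0.6,0,0,0,1],[0,0,-1,0,0,0,1],[0,0,-1,0,0,0,1]]
  ]
}}

```text
time_s: 24.8
tool_pos: [0.6266, 0.1655, 0.1552]
tool_rot: [-179.8, -0.5, -0.1]
force: [1.7, 0.2, 0.1]
grip_width: 0.0524
grasp_force: 15.0
```

{"op": "jog_arm", "data": {
  "motion": [
    [[-0.15,0.3,0,0,0,0,1],[-0.3,0.6,0,0,0,0,1],[-0.44,0.9,0,0,0,0,1],[-0.44,0.9,0,0,0,0,1]]
  ]
}}

```text
time_s: 25.2
tool_pos: [0.5769, 0.0687, 0.1486]
tool_rot: [179.9, 0.1, -0.5]
force: [-0.7, -1.3, -1.6]
grip_width: 0.0524
grasp_force: 15.0
```

{"op": "jog_arm", "data": {
  "motion": [
    [[-0.15,0.3,0,0,0,0,1],[-0.3,0.6,0,0,0,0,1],[-0.44,0.9,0,0,0,0,1],[-0.44,0.9,0,0,0,0,1],[-0.44,0.9,0,0,0,0,1]]
  ]
}}

```text
time_s: 25.7
tool_pos: [0.5345, -0.0153, 0.149]
tool_rot: [-179.9, 0.0, -0.2]
force: [-0.7, 0.2, -1.1]
grip_width: 0.0531
grasp_force: 15.0
```

{"op": "jog_arm", "data": {
  "motion": [
    [[0,0,0.2,0,0,0,1],[0,0,0.4,0,0,0,1],[0,0,0.6,0,0,0,1],[0,0,0.8,0,0,0,1],[0,0,0.85,0,0,0,1]]
  ]
}}

```text
time_s: 26.2
tool_pos: [0.5333, -0.0134, 0.0618]
tool_rot: [180.0, 0.3, 0.0]
force: [-0.5, 0.5, -1.0]
grip_width: 0.0528
grasp_force: 15.0
```

{"op": "jog_arm", "data": {
  "motion": [
    [[0,0,0.03,0,0,0,1],[0,0,0.06,0,0,0,1],[0,0,0.09,0,0,0,1],[0,0,0.1,0,0,0,1],[0,0,0.1,0,0,0,1]]
  ]
}}

```text
time_s: 26.7
tool_pos: [0.535, -0.0153, 0.0549]
tool_rot: [-180.0, -0.0, -0.1]
force: [0.3, 0.1, -2.4]
grip_width: 0.0528
grasp_force: 15.0
```

{"op": "jog_arm", "data": {
  "motion": [
    [[0,0,0,0,0,0,0],[0,0,0,0,0,0,0],[0,0,0,0,0,0,0],[0,0,0,0,0,0,0],[0,0,0,0,0,0,0]]
  ]
}}

```text
time_s: 27.2
tool_pos: [0.5349, -0.0153, 0.0547]
tool_rot: [-180.0, -0.0, -0.1]
force: [-0.6, -0.0, -0.4]
grip_width: 0.0828
grasp_force: 0.0
```

{"op": "jog_arm", "data": {
  "motion": [
    [[0,0,0,0,0,0,0],[0,0,-0.2,0,0,0,0],[0,0,-0.4,0,0,0,0],[0,0,-0.7,0,0,0,0],[0,0,-1,0,0,0,0]]
  ]
}}

```text
time_s: 27.7
tool_pos: [0.5343, -0.0155, 0.1553]
tool_rot: [180.0, 0.0, -0.1]
force: [-0.0, 0.3, 0.3]
grip_width: 0.0871
grasp_force: 0.0
```

{"op": "jog_arm", "data": {
  "motion": [
    [[-0.3,-0.02,0,0,0,0,0],[-0.6,-0.02,0.1,0,0,0,0],[-1,-0.02,0.36,0,0,0,0],[-1,-0.02,0.36,0,0,0,0],[-1,-0.02,0.36,0,0,0,0]]
  ]
}}

```text
time_s: 28.2
tool_pos: [0.4331, -0.013, 0.1177]
tool_rot: [-180.0, 0.1, -0.1]
force: [0.2, 0.1, 1.1]
grip_width: 0.087
grasp_force: 0.0
```

{"op": "jog_arm", "data": {
  "motion": [
    [[-0.015,0,0.2,0,0,0,0],[-0.015,0,0.4,0,0,0,0],[-0.015,0,0.6,0,0,0,0],[-0.015,0,0.69,0,0,0,0],[-0.015,0,0.69,0,0,0,0]]
  ]
}}

```text
time_s: 28.7
tool_pos: [0.4338, -0.0133, 0.0493]
tool_rot: [179.9, 0.0, -0.1]
force: [-0.6, -0.6, 0.5]
grip_width: 0.087
grasp_force: 0.0
```

{"op": "jog_arm", "data": {
  "motion": [
    [[0,0,0,0,0,0,1],[0,0,0,0,0,0,1],[0,0,0,0,0,0,1],[0,0,0,0,0,0,1],[0,0,0,0,0,0,1]]
  ]
}}

```text
time_s: 29.2
tool_pos: [0.4336, -0.0132, 0.05]
tool_rot: [-180.0, -0.1, -0.1]
force: [-0.9, -0.5, 2.3]
grip_width: 0.0578
grasp_force: 15.0
```

{"op": "jog_arm", "data": {
  "motion": [
    [[0,0,0,0,0,0,1],[0,0,0,0,0,0,1],[0,0,0,0,0,0,1]]
  ]
}}

```text
time_s: 29.5
tool_pos: [0.4336, -0.0133, 0.05]
tool_rot: [-180.0, -0.0, -0.1]
force: [-1.5, -0.4, 4.8]
grip_width: 0.0575
grasp_force: 15.0
```

```bash
python3 -c "
from h import *
C={n:cloud(n) for n in('top','side')}
tops(dict(tomato=(.606,-.0085),corn=(.535,-.0155),bean=(.6766,.005)),C)
print(env.get_obs()['tool_pos'],env.get_obs()['qpos'].round(1))"
```

```text
tomato top z 0.073 centre 0.6046 -0.0070 r 0.0264 mean [ 0.6045 -0.0069] 206
tomato side z 0.074 centre 0.6040 -0.0078 r 0.0267 mean [ 0.6037 -0.0097] 195
corn top z 0.074 centre 0.5350 -0.0141 r 0.0262 mean [ 0.5347 -0.0147] 190
corn side z 0.074 centre 0.5355 -0.0141 r 0.0276 mean [ 0.535 -0.016] 201
bean top z 0.073 centre 0.6767 0.0050 r 0.0263 mean [0.6767 0.0048] 207
bean side z 0.074 centre 0.6778 0.0052 r 0.0283 mean [0.6764 0.0029] 182
[ 0.4336146  -0.01321511  0.04999618] [-29.6   2.6  28.6 125.2  -1.6  52.5 -90.2]
```

{"op": "jog_arm", "data": {
  "motion": [
    [[0,0,-0.3,0,0,0,1],[0,0,-0.6,0,0,0,1],[0,0,-1,0,0,0,1],[0,0,-1,0,0,0,1]]
  ]
}}

```text
time_s: 30.0
tool_pos: [0.4365, -0.0128, 0.1539]
tool_rot: [-179.9, -0.5, -0.1]
force: [1.1, 0.6, -2.0]
grip_width: 0.0574
grasp_force: 15.0
```

{"op": "jog_arm", "data": {
  "motion": [
    [[0.04,-0.3,0,0,0,0,1],[0.08,-0.6,0,0,0,0,1],[0.12,-0.93,0,0,0,0,1]]
  ]
}}

```text
time_s: 30.3
tool_pos: [0.4447, 0.0804, 0.1484]
tool_rot: [-180.0, 0.1, -0.2]
force: [1.0, 0.1, -2.4]
grip_width: 0.0578
grasp_force: 15.0
```

{"op": "jog_arm", "data": {
  "motion": [
    [[0.04,-0.3,0,0,0,0,1],[0.08,-0.6,0,0,0,0,1],[0.12,-0.93,0,0,0,0,1]]
  ]
}}

```text
time_s: 30.6
tool_pos: [0.4569, 0.1735, 0.1481]
tool_rot: [180.0, 0.1, -0.2]
force: [1.1, -0.5, -1.1]
grip_width: 0.0575
grasp_force: 15.0
```

{"op": "jog_arm", "data": {
  "motion": [
    [[0.04,-0.3,0,0,0,0,1],[0.08,-0.6,0,0,0,0,1],[0.12,-0.93,0,0,0,0,1]]
  ]
}}

```text
time_s: 30.9
tool_pos: [0.4692, 0.2663, 0.1479]
tool_rot: [179.9, 0.1, -0.2]
force: [0.6, -0.4, -1.1]
grip_width: 0.0576
grasp_force: 15.0
```

{"op": "jog_arm", "data": {
  "motion": [
    [[0.04,-0.3,0,0,0,0,1],[0.08,-0.6,0,0,0,0,1],[0.12,-0.93,0,0,0,0,1],[0.12,-0.93,0,0,0,0,1],[0.12,-0.93,0,0,0,0,1]]
  ]
}}

```text
time_s: 31.4
tool_pos: [0.481, 0.3589, 0.1476]
tool_rot: [179.9, 0.1, -0.0]
force: [0.2, -0.2, -2.5]
grip_width: 0.0577
grasp_force: 15.0
```

```bash
python3 -c "
from h import *
print(env.get_obs()['tool_pos'],env.get_obs()['qpos'].round(1))"
```

```text
[0.48098045 0.35889245 0.14755922] [ -48.7   15.8   11.1   97.2   -3.2   67.5 -126.8]
```

{"op": "jog_arm", "data": {
  "motion": [
    [[0,0,0.2,0,0,0,1],[0,0,0.4,0,0,0,1],[0,0,0.6,0,0,0,1],[0,0,0.69,0,0,0,1],[0,0,0.69,0,0,0,1]]
  ]
}}

```text
time_s: 31.9
tool_pos: [0.4812, 0.3567, 0.0787]
tool_rot: [179.8, 0.2, -0.2]
force: [-0.1, 0.0, -1.1]
grip_width: 0.0578
grasp_force: 15.0
```

{"op": "jog_arm", "data": {
  "motion": [
    [[0,0,0.03,0,0,0,1],[0,0,0.06,0,0,0,1],[0,0,0.09,0,0,0,1],[0,0,0.1,0,0,0,1],[0,0,0.1,0,0,0,1]]
  ]
}}

```text
time_s: 32.4
tool_pos: [0.482, 0.3588, 0.0706]
tool_rot: [-180.0, -0.0, -0.1]
force: [-0.5, 0.6, -1.2]
grip_width: 0.0577
grasp_force: 15.0
```

{"op": "jog_arm", "data": {
  "motion": [
    [[0,0,0,0,0,0,0],[0,0,0,0,0,0,0],[0,0,0,0,0,0,0],[0,0,0,0,0,0,0],[0,0,0,0,0,0,0]]
  ]
}}

```text
time_s: 32.9
tool_pos: [0.4822, 0.3588, 0.0707]
tool_rot: [-180.0, -0.0, -0.1]
force: [0.5, 0.4, -0.0]
grip_width: 0.0851
grasp_force: 0.0
```

{"op": "jog_arm", "data": {
  "motion": [
    [[0,0,0,0,0,0,0],[0,0,-0.2,0,0,0,0],[0,0,-0.4,0,0,0,0],[0,0,-0.7,0,0,0,0],[0,0,-1,0,0,0,0]]
  ]
}}

```text
time_s: 33.4
tool_pos: [0.4818, 0.3585, 0.1712]
tool_rot: [180.0, 0.0, -0.1]
force: [-0.4, 0.9, -0.7]
grip_width: 0.087
grasp_force: 0.0
```

{"op": "jog_arm", "data": {
  "motion": [
    [[-1,0.3,-0.5,0,0,0,0],[-1,0.3,-0.5,0,0,0,0],[-1,0.3,-0.5,0,0,0,0],[-1,0.3,-0.5,0,0,0,0],[-1,0.3,-0.5,0,0,0,0]]
  ]
}}

```text
time_s: 33.9
tool_pos: [0.3826, 0.329, 0.2207]
tool_rot: [-180.0, -0.1, -0.1]
force: [0.2, 0.2, 0.5]
grip_width: 0.0873
grasp_force: 0.0
```

```bash
python3 -c "
from h import *
C={n:cloud(n) for n in('top','side')}
tops(dict(paprika=(.49,-.335),oregano=(.556,-.3245),pepper=(.4254,-.3454),tomato=(.606,-.0085),corn=(.535,-.0155),bean=(.6766,.005),jam=(.481,.359)),C)
cv2.imwrite('pics/s5.png',np.hstack([C['top'][0][80:330,130:480,::-1],C['side'][0][100:350,180:480,::-1]]))"
```

```text
paprika top z 0.106 centre 0.4895 -0.3341 r 0.0217 mean [ 0.4891 -0.3339] 162
paprika side z 0.107 centre 0.4895 -0.3347 r 0.0219 mean [ 0.4891 -0.3356] 308
oregano top z 0.106 centre 0.5553 -0.3233 r 0.0214 mean [ 0.5552 -0.3234] 155
oregano side z 0.107 centre 0.5560 -0.3235 r 0.0226 mean [ 0.5547 -0.3248] 288
pepper top z 0.106 centre 0.4257 -0.3456 r 0.0227 mean [ 0.4248 -0.3459] 168
pepper side z 0.107 centre 0.4255 -0.3469 r 0.0227 mean [ 0.4259 -0.348 ] 325
tomato top z 0.073 centre 0.6047 -0.0071 r 0.0263 mean [ 0.6037 -0.0078] 206
tomato side z 0.074 centre 0.6042 -0.0083 r 0.0267 mean [ 0.6041 -0.0088] 190
corn top z 0.073 centre 0.5349 -0.0138 r 0.0261 mean [ 0.5349 -0.0143] 210
corn side z 0.074 centre 0.5360 -0.0146 r 0.0271 mean [ 0.5349 -0.0165] 205
bean top z 0.073 centre 0.6766 0.0050 r 0.0264 mean [0.6766 0.0044] 227
bean side z 0.074 centre 0.6780 0.0037 r 0.0280 mean [0.676  0.0024] 186
jam top z 0.092 centre 0.4799 0.3582 r 0.0288 mean [0.4803 0.3586] 262
jam side z 0.092 centre 0.4790 0.3577 r 0.0317 mean [0.4816 0.3562] 136
```

View pics/s5.png

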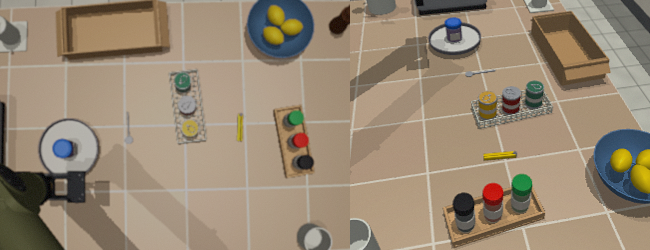

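The final picture shows the jam jar on the turntable (62,149), three tins in the basket and three jars in the tray. All are upright at the right heights, and the gripper is clear.

```bash
python3 -c "
from cell import env
print(env.sign_off())"
```

```text
the job is handed in; nothing more can be done
None
```

The job is handed in: both spice jars are in the tray, both tins are in the basket and the jam jar is on the turntable, all upright, with the black-lidded jar and green tin unmoved, after about 34 s; the sign-off gave no verdict.

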